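# Press the rocker to let a vial out of its dispenser

## Robot

A 7-joint arm with a two-finger parallel gripper is mounted at the origin on the work surface. World frame = base frame: x ahead of the robot, y to its left, z up, the work surface at z = 0. Lengths are in mm, angles in degrees, forces in N, time in s.
With the tool pointing down it reaches from about 400 to 875 mm from the base axis. Payload 4.4 kg.
Tool frame: the origin (TCP) lies on the centre line of the jaws, within the pads' length; the fingertips stand 17 mm ahead of it and the grasp point (between the pads) lies 2 mm behind it (tip_extent is the distance from the TCP to the fingertips, in mm); z points along the fingers, x is the direction in which the jaws open and shut, and the axes are right-handed (so a half turn about z gives the same grasp; the last joint's range is limited). The gripper opens to 85 mm and grips with 20 to 120 N. Pads are 22 mm wide; open, the fingers measure 114 mm over their backs; the gripper's body (76 mm by 85 mm) begins 54 mm behind the grasp point. The pads swing forward as they close: fully open they stand 13 mm farther back than shut.
Start: joints at [66.36, 36.005, 2.206, 86.941, -1.547, 57.084, -1.146], TCP at [220.956, -611.307, 248.313] pointing down, gripper open.
Joint ranges: [-175.42, 175.42], [-21.48, 121.26], [-71.46, 75.88], [10.55, 141.38], [-63.04, 243.04], [13.31, 113.54], [-168.57, 168.57]. Speed limits (degrees/s): [147.25, 147.25, 180, 180, 180, 180, 180].

## Interface

Orientations are given as [roll, pitch, yaw] about the fixed x, y, z axes, in that order (R = Rz(yaw) Ry(pitch) Rx(roll)).
In Python, from workcell import state, snapshot, camera_model, hand_in, tip_extent gives the robot as it stands. The module is installed in compiled form; this text tells all that it offers.
- The arm moves only by the tool play_rows, never from a script. Its argument "increments" is a list of rows, each a list of 7 numbers: the turn, a rotation vector about the tool's x, y, z in degrees, then the shift along the tool's x, y, z in cm, then the gripper's target within -1 to 1 (shut at 1, half-way at 0, fully open at -1). In form: [[wx, wy, wz, dx, dy, dz, grip], ...]. A call has 1 to 8 rows; each row shifts and turns the commanded pose from where the row before left it, along the tool's axes as they then stand; what a row does not reach is not made up. A row lasts 1/10 s, in which the tool goes at most 50 mm and 8.59 degrees, less where a joint would pass 70% of its speed; a pose out of reach is approached as far as the arm can. A call is refused whole if a number of a shift passes 5 or a number of a turn 8.59, either way. A call with a gripper value outside its range is refused whole. The fingers move at their own pace and stop on an object; "force" is the grip in N (left out, the last holds). Time passes only in rows, so rows that do not move let the fingers close. It gives the time, the measured TCP pose, the force and the opening at its end, in the units of the state.
- state(): the state, without advancing time (a new reading comes with each control period).
- snapshot(name): name is "scene" or "top" or "wrist"; returns the picture (400x640x3 uint8, red, green, blue); there is no depth.
- camera_model(name): a dict with "K" (3x3 intrinsics, pixels), "position" and "orientation" of the camera in the world; the wrist camera has in their place "T_tool_cam" (4x4, takes a point from camera to tool coordinates, whose origin is the TCP and whose axes are the tool frame's). Camera axes: x right, y up, looking along -z (the intrinsics and any distortion apply to the point x, -y, -z); pixel columns grow to the right and rows downward; lengths in mm; the calibration is good to about 2 mm. The wrist camera is an equidistant fisheye: a pixel r from the principal point sees the ray r / f radians off the axis. A picture is of the moment at which its call begins: read the wrist's pose just before it. camera_model takes no time and is no camera call.
- hand_in(): hands the job in, once; it reports no verdict.
The state is a dict: "t": time; "q": joint angles; "qd": joint speeds; "joint_efforts": joint torques, N m; "eef_pos": TCP position; "eef_rot": TCP orientation; "wrist_force": force on the tool from outside, world axes, zero at the start; "torque": the same for the moment, N m; "finger_gap": finger opening in mm.
Only numpy, scipy, OpenCV 4.12 (cv2) and the standard library are available. Lean on these libraries where they do the work, as an engineer would, in place of code of your own. Each camera call takes 0.05 s, during which the arm holds its last target. There are 200 camera calls.

## Task

Two lever dispensers stand on the dispensary desk, each with one vial lying behind its gate; one vial is clearly thicker than the other. With your fingertips press down the black pad on the lever of the dispenser that holds the thicker vial, keep it down until that vial has rolled to the bay at the low end, then let the pad come back up so that the gate is shut. Do not touch or pick up the vials, do not work the other lever, and leave everything else standing where it is.

Things in the scene. Friction and masses are not known exactly. Their poses are not given: they have to be found in the camera images.
- disp_w: fixed lever dispenser holding the thick vial. Origin: centre of the underside of its 310 x 84 mm base; x points down its chute, z up; yawed up to 0.3 rad from world x. The chute (66 mm wide, side walls 22 mm high) descends along x at 0.21 rad: floor z=59 mm at x=-70, 12 mm at the end wall (x=149). Lever posts 124 mm tall at x=-30. Bay: from the gate to the end wall
- pad_w (a point): black flat press pad, 50 mm along the lever x 44 mm wide x 8 mm thick, on the near, robot-side end of the thick-vial dispenser's lever. This point: centre of its top face, 105 mm behind and 11 mm above the pivot, so at x=-135, z=123 mm of the dispenser at rest; it tilts with the lever, with free space below it
- rocker_w (a joint): angle of the thick-vial dispenser's lever (rad): 0 = level, gate shut; grows to 0.5 (stop) as the pad is pressed down on its arc about the pivot (48 mm in all). The thick vial passes the gate from about 0.32, the slim one from 0.12. A spring returns it to 0 when let go; the pad needs about 1.5 N at first, 5 N at the stop
- lever_w: the thick-vial dispenser's rocking lever, a steel bar 10 mm wide running along x above the chute, with the black pad on its near end and the gate on its far end. Origin: its pivot, at x=-30, y=0, z=112 mm in the dispenser's frame, hinge axis along the dispenser's y
- gate_w (a point): midway between the prong tips of the thick-vial dispenser's steel gate, a fork of two upright prongs 5 mm wide and 28 mm apart, fixed to the far end of its lever; shut, the prongs hang 4 mm above the chute floor at x=55, z=36 mm of the dispenser, and swing up and away from the vial as the lever tilts
- disp_s: fixed lever dispenser holding the slim vial. Origin: centre of the underside of its 310 x 84 mm base; x points down its chute, z up; yawed up to 0.3 rad from world x. The chute (66 mm wide, side walls 22 mm high) descends along x at 0.21 rad: floor z=59 mm at x=-70, 12 mm at the end wall (x=149). Lever posts 124 mm tall at x=-30. Bay: from the gate to the end wall
- pad_s (a point): black flat press pad, 50 mm along the lever x 44 mm wide x 8 mm thick, on the near, robot-side end of the slim-vial dispenser's lever. This point: centre of its top face, 105 mm behind and 11 mm above the pivot, so at x=-135, z=123 mm of the dispenser at rest; it tilts with the lever, with free space below it
- rocker_s (a joint): angle of the slim-vial dispenser's lever (rad): 0 = level, gate shut; grows to 0.5 (stop) as the pad is pressed down on its arc about the pivot (48 mm in all). The thick vial passes the gate from about 0.32, the slim one from 0.12. A spring returns it to 0 when let go; the pad needs about 1.5 N at first, 5 N at the stop
- lever_s: the slim-vial dispenser's rocking lever, a steel bar 10 mm wide running along x above the chute, with the black pad on its near end and the gate on its far end. Origin: its pivot, at x=-30, y=0, z=112 mm in the dispenser's frame, hinge axis along the dispenser's y
- gate_s (a point): midway between the prong tips of the slim-vial dispenser's steel gate, a fork of two upright prongs 5 mm wide and 28 mm apart, fixed to the far end of its lever; shut, the prongs hang 4 mm above the chute floor at x=55, z=36 mm of the dispenser, and swing up and away from the vial as the lever tilts
- vial_wide: thick vial, amber glass with white cap, cylinder 36 mm in diameter, 46 mm long, lying across the chute against the gate. Origin: its centre; y is its long axis. Once the gate is up it rolls by itself, in about 1 s, to the end wall, where its centre stops at about x=131 mm of its dispenser
- vial_slim: slim vial, same materials, cylinder 16 mm in diameter, 46 mm long, lying against the gate of the other dispenser; origin its centre, y its long axis
- stamp: bystander: small dark wooden rubber stamp, 32 mm across, 66 mm tall, standing; origin: centre of its underside
- bottle_small: bystander: small amber vial standing upright, 30 mm across, 55 mm tall; origin: centre of its underside
- med_cup: bystander: small white plastic medicine cup, 40 mm across the rim, 32 mm tall; origin: centre of its underside
- bottle_tall: bystander: amber bottle, 52 mm across, 110 mm tall; origin: centre of its underside
- jar: bystander: clear jar with metal lid, 68 mm across, 80 mm tall; origin: centre of its underside
- steel_bowl: bystander: steel bowl, 100 mm across, 40 mm tall; origin: centre of its underside
- pen_mug: bystander: white mug, 68 mm across (handle extra), 80 mm tall; origin: centre of its underside
Things that resemble listed ones, but are neither listed nor needed, are in the scene too. What is shaped like the vial_wide but pink or purple is not meant.

How it is judged (in metres and radians):
On the way, in this order (a step that is already met when the one before it is completed fails the run):
1. the fingers press the pad of the thick-vial dispenser down and its gate rises (value of joint rocker_w above 0.2 rad and contact force between the fingers and lever_w above 0.3 N and x of the grasp point in the frame of disp_w below -0.06 m), for 0.02 s.
2. the thick vial has rolled under the gate into the bay while the pad is held down (all of step 1 and x of vial_wide in the frame of disp_w between 0.09 and 0.15 m and y of vial_wide in the frame of disp_w between -0.035 and 0.035 m and z of vial_wide in the frame of disp_w below 0.05 m), for 0.05 s.
At the end, for the whole second after the job is handed in: The thick vial lies at rest in its dispenser's bay, centre 90 to 150 mm along its x and within 35 mm of its centre line; both levers back up (under 0.05 rad); the slim vial still behind its gate, within 20 mm of its start; every bystander within 20 mm of its start (x of vial_wide in the frame of disp_w between 0.09 and 0.15 m and y of vial_wide in the frame of disp_w between -0.035 and 0.035 m and z of vial_wide in the frame of disp_w below 0.05 m and linear speed of vial_wide below 0.02 m/s and value of joint each of rocker_w, rocker_s below 0.05 rad and x of vial_slim in the frame of disp_s below 0.055 m and distance of each of vial_slim, stamp, bottle_small, med_cup, bottle_tall, jar, steel_bowl, pen_mug from where it was at the start of the episode below 0.02 m); the robot touches nothing.
It fails at once if a vial was touched by the robot (vials must roll by themselves) (contact force between any of the fingers, the arm and vial_wide above 0.3 N or contact force between any of the fingers, the arm and vial_slim above 0.3 N).
It fails at once if a vial was lifted out of its chute (height (world z) of any of vial_wide, vial_slim above 0.085 m).
It fails at once if the slim-vial dispenser's lever was worked (value of joint rocker_s above 0.08 rad).
It fails at once if a bystander was moved more than 20 mm (distance of any of stamp, bottle_small, med_cup, bottle_tall, jar, steel_bowl, pen_mug from where it was at the start of the episode above 0.02 m).
It also fails if it takes over 40 s, if anything falls off the work surface, if the arm or the gripper's body presses on something with over 40 N, if the wrist force passes 120 N, or if a joint passes its speed limit or range.

## Working session

There is one attempt and no reset: what is moved stays moved. The work goes in short steps, Python scripts to look and compute and a tool call to move; the robot and the scene stay as the last step left them, time stands still between calls to the robot, and variables do not carry over. Pictures are saved under pics/ and viewed, about 8 in all and at most 12, crops included, and the job is handed in when it is done.

Besides the shell and the picture viewer there is one more tool, called after "Call:" as name(argument=value, ...), one argument or row to a line, values as JSON. play_rows: Moves the arm, as the interface text tells. Its arguments: {"type":"object","properties":{"increments":{"type":"array"},"force":{"type":"number"}},"required":["increments"]}

```bash
mkdir -p pics
python3 - <<'E'
from workcell import *
import cv2
for n in("scene","top"):
    cv2.imwrite(f"pics/{n}0.png",snapshot(n)[:,:,::-1]); print(n,camera_model(n))
print(state(), tip_extent)
E
```

```text
scene {'K': array([[514.8333997 ,   0.        , 319.75858443],
       [  0.        , 514.8333997 , 196.34260101],
       [  0.        ,   0.        ,   1.        ]]), 'position': array([1541.22817873, -367.93836692, 1070.37156513]), 'orientation': array([47.19692768, -0.91460643, 69.82033307])}
top {'K': array([[398.42197077,   0.        , 318.11262423],
       [  0.        , 398.42197077, 203.30017323],
       [  0.        ,   0.        ,   1.        ]]), 'position': array([ 416.1341017 ,    9.79895563, 1171.54454897]), 'orientation': array([  7.70102367,  -0.22389978, -91.33764319])}
{'t': 0.1, 'q': array([66.35944369, 36.05132865,  2.2041154 , 86.98814901, -1.54598022,
       57.08596986, -1.14509005]), 'qd': array([ 0.02680557, -0.09600521, -0.01843254, -0.09808372,  0.01354867,
       -0.03396525, -0.00174528]), 'joint_efforts': array([ 4.02030739e-03, -5.64533401e+01,  1.23087320e+00, -1.93970186e+01,
        1.13341754e-02,  5.40445384e-03,  1.87371825e-07]), 'eef_pos': array([ 220.76753379, -610.80829256,  247.51920591]), 'eef_rot': array([ 1.79997530e+02,  9.57043329e-02, -7.01292123e+01]), 'wrist_force': array([-0.38164131, -0.31516062,  0.22018913]), 'torque': array([ 0.03335102, -0.01923646, -0.02404709]), 'finger_gap': 85.34445784504551} 17.0
```

View pics/scene0.png

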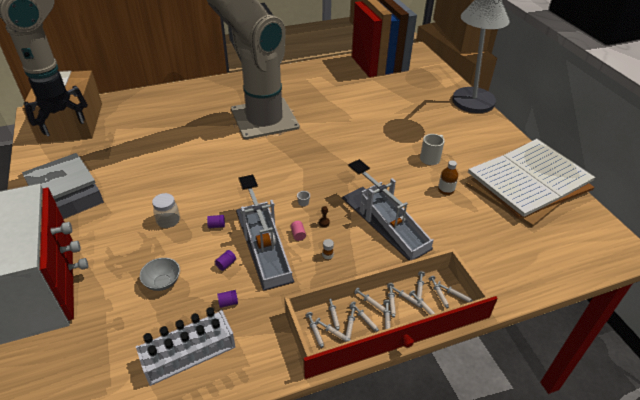

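View pics/top0.png

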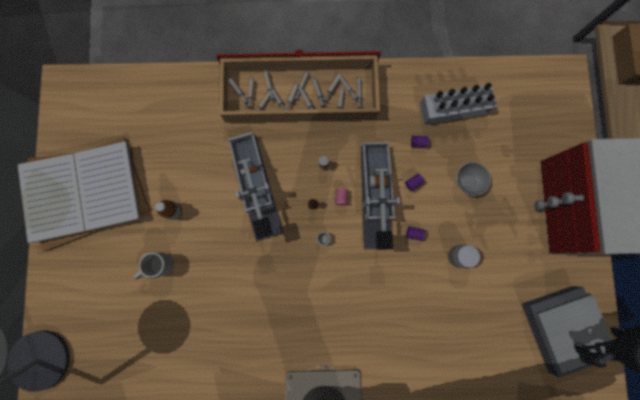

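The scene view shows the thick vial at about (264,240) in the left dispenser, and the slim one at about (398,221) in the right dispenser. In the top view the thick-vial dispenser is the one at about (378,195), with its pad at about (384,240). I'll enlarge both dispensers to confirm and to measure.

```bash
cat > h.py <<'E'
import numpy as np, cv2
from scipy.spatial.transform import Rotation as R
from workcell import *
def ray(n,uv):
    m=camera_model(n);K=m["K"];d=np.linalg.inv(K)@[uv[0],uv[1],1]
    return np.array(m["position"]),R.from_euler("xyz",m["orientation"],degrees=True).apply(d*[1,-1,-1])
def at(n,uv,z):
    p,d=ray(n,uv);return p+d*(z-p[2])/d[2]
def proj(n,P):
    m=camera_model(n);c=R.from_euler("xyz",m["orientation"],degrees=True).inv().apply(np.atleast_2d(P)-m["position"])
    c=c*[1,-1,-1];q=c@m["K"].T;return q[:,:2]/q[:,2:]
E
python3 - <<'E'
from h import *
a=cv2.imread("pics/top0.png")[125:260,335:425]; b=cv2.imread("pics/scene0.png")[165:295,225:305]
b2=cv2.imread("pics/scene0.png")[150:280,345:435]
f=lambda i:cv2.resize(i,None,fx=4,fy=4,interpolation=cv2.INTER_CUBIC)[:520,:]
a,b,b2=[f(i) for i in(a,b,b2)]
a=np.clip(a*1.5,0,255).astype(np.uint8)
cv2.imwrite("pics/c1.png",cv2.resize(np.hstack([a,b]),None,fx=1.1,fy=1.1))
for uv in [(384,240)]: print(at("top",uv,123))
# yaw
print(at("top",(384,240),123),at("top",(377,150),20))
print(at("scene",(249,182),123))
E
```

```text
[ 456.66549599 -168.23144293  123.        ]
[ 456.66549599 -168.23144293  123.        ] [ 727.52147265 -177.0408643    20.        ]
[ 466.25614856 -166.59116933  123.        ]
```

View pics/c1.png

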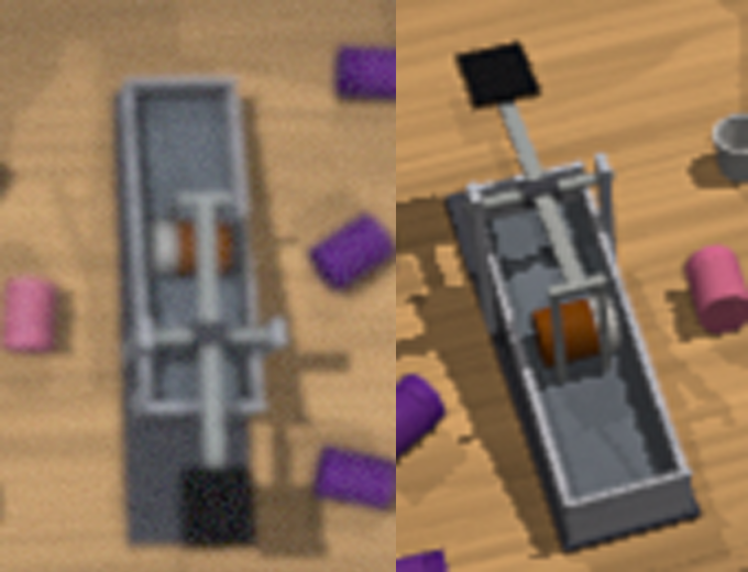

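The crops confirm it: the thick amber vial sits behind the two-prong gate of this dispenser. The two single-camera pad estimates differ by 10 mm in x, so I'll triangulate and fit the dispenser pose.

Run:
```python
from h import *
from scipy.optimize import least_squares
im={n:cv2.imread(f"pics/{n}0.png") for n in("top","scene")}
roi={"top":(370,225,400,256),"scene":(236,172,262,192)}
c={}
for n,(x0,y0,x1,y1) in roi.items():
    g=im[n][y0:y1,x0:x1].max(2); m=(g<(30 if n=="top" else 45)).astype(np.uint8)
    k,l,s,ce=cv2.connectedComponentsWithStats(m); i=1+s[1:,4].argmax(); c[n]=ce[i]+[x0,y0]; print(n,c[n],s[i],at(n,c[n],123))
    pts=np.argwhere(l==i)[:,::-1]; print(cv2.minAreaRect(pts.astype(np.float32)))
A=[];b=[]
for n in c:
    p,d=ray(n,c[n]);d/=np.linalg.norm(d);M=np.eye(3)-np.outer(d,d);A.append(M);b.append(M@p)
print("tri",np.linalg.solve(sum(A),sum(b)))
# end wall mid-top from top view & scene view: outer base corners
for uv in[(119/4.4+335,80/4.4+125),(238/4.4+335,80/4.4+125)]: print("endwall top",at("top",uv,32))
for uv in[((570-396)/4.4+225,500/4.4+165),((688-396)/4.4+225,470/4.4+165)]: print("endwall sc",at("scene",uv,32))
print("lever at gate",at("top",(204/4.4+335,200/4.4+125),115),"lever near pad",at("top",(214/4.4+335,460/4.4+125),115))
```

```text
top [383.86046512 239.55348837] [  6   6  16  18 215] [ 457.84133752 -167.91817733  123.        ]
((13.658414840698242, 14.584158897399902), (16.219106674194336, 15.323573112487793), 84.2894058227539)
scene [247.64497041 181.66863905] [  3   3  18  14 169] [ 463.66231895 -169.79565539  123.        ]
((11.63461685180664, 9.673077583312988), (11.7669677734375, 15.493175506591797), 78.69007110595703)
tri [ 458.03735821 -168.75889711  118.0536487 ]
endwall top [ 745.89822826 -131.8892514    32.        ]
endwall top [ 744.12691715 -211.64725974   32.        ]
endwall sc [ 735.73676488 -202.86407113   32.        ]
endwall sc [ 737.43172275 -132.31985094   32.        ]
lever at gate [ 644.68809579 -170.99068601  115.        ] lever near pad [ 484.63040932 -169.88292923  115.        ]
```

The dispenser is nearly aligned with world x, and the pad centre is at about (459, -169, 120), which fits the stated height. I'll travel at the current height with the jaws shutting.

Call:
play_rows(
  increments=[
    [0,0,0,-1.4,-1.55,0,1],
    [0,0,0,-2.8,-3.1,0,1],
    [0,0,0,-2.8,-3.1,0,1],
    [0,0,0,-2.8,-3.1,0,1],
    [0,0,0,-2.8,-3.1,0,1],
    [0,0,0,-2.8,-3.1,0,1],
    [0,0,0,-2.8,-3.1,0,1],
    [0,0,0,-2.8,-3.1,0,1],
  ],
)

```text
t: 0.9
eef_pos: [368.7, -333.1, 248.1]
eef_rot: [180.0, 0.0, -70.1]
wrist_force: [0.1, -0.2, 0.6]
finger_gap: 0.5
```

Call:
play_rows(
  increments=[
    [0,0,0,-2.8,-3.1,0,1],
    [0,0,0,-2.8,-3.1,0,1],
    [0,0,0,-2.8,-3.1,0,1],
    [0,0,0,-2.8,-3.1,0,1],
    [0,0,0,-1.4,-1.55,0,1],
    [0,0,0,0,0,0,1],
    [0,0,0,0,0,0,1],
  ],
)

```text
t: 1.6
eef_pos: [456.3, -169.0, 248.1]
eef_rot: [179.9, 0.0, -70.1]
wrist_force: [-0.8, -1.2, -0.4]
finger_gap: 0.4
```

Run:
```python
from h import *
s=state();print(s["eef_pos"],s["eef_rot"],s["finger_gap"],s["wrist_force"],tip_extent)
m=camera_model("wrist");print(m)
cv2.imwrite("pics/w1.png",snapshot("wrist")[:,:,::-1])
```

```text
[ 456.27182194 -168.95696525  248.08303064] [ 1.79946621e+02  3.95647239e-05 -7.00807174e+01] 0.3506672340773896 [-0.75851624 -1.15346667 -0.42763707] 17.0
{'K': array([[309.70691629,   0.        , 319.71109374],
       [  0.        , 309.70691629, 196.57344951],
       [  0.        ,   0.        ,   1.        ]]), 'T_tool_cam': array([[ 9.99999772e-01, -3.74600194e-04, -5.61056182e-04,
         1.32352152e+00],
       [-5.28702450e-04, -9.51747778e-01, -3.06880901e-01,
        -7.68043318e+01],
       [-4.19026330e-04,  3.06881128e-01, -9.51747759e-01,
        -1.25647607e+02],
       [ 0.00000000e+00,  0.00000000e+00,  0.00000000e+00,
         1.00000000e+00]])}
```

View pics/w1.png

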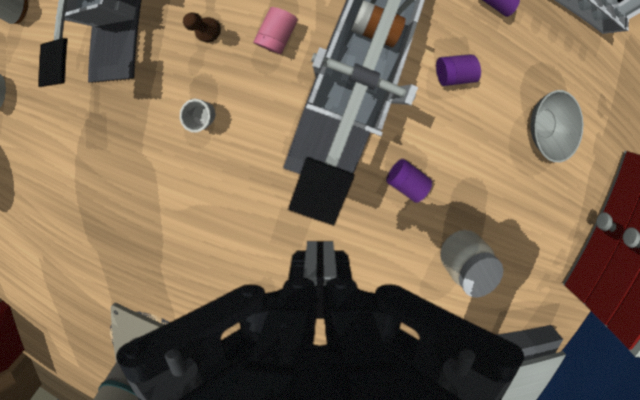

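The wrist view shows the black pad centred at about (321,190) ahead of the closed fingertips, with the thick vial beyond at (380,25) and clear space around the pad. I'll work out the pad's position from this view.

Run:
```python
from h import *
s=state();m=camera_model("wrist");K=m["K"];T=m["T_tool_cam"]
Rt=R.from_euler("xyz",s["eef_rot"],degrees=True)
def wat(uv,z):
    a=np.array([uv[0]-K[0,2],uv[1]-K[1,2]])/K[0,0];th=np.hypot(*a)
    d=np.r_[a/th*np.sin(th),np.cos(th)]*[1,-1,-1]
    d=Rt.apply(T[:3,:3]@d);p=s["eef_pos"]+Rt.apply(T[:3,3]);return p+d*(z-p[2])/d[2]
im=cv2.imread("pics/w1.png")
for z in(118,123):
    print(z,[wat(u,z).round(1)[:2] for u in[(321,190),(304,158),(355,170),(339,224),(289,208)]])
print("lever",wat((334,158),117),wat((381,15),117))
```

```text
118 [array([ 456.9, -172.3]), array([ 478.5, -149.3]), array([ 483.5, -193.4]), array([ 432.5, -198.3]), array([ 431.8, -151.4])]
123 [array([ 458.3, -171.7]), array([ 479.5, -149.2]), array([ 484.4, -192.5]), array([ 434.4, -197.3]), array([ 433.7, -151.2])]
lever [ 486.86497845 -173.09373545  117.        ] [ 615.51963777 -167.50866838  117.        ]
```

The pad centre is at (458, -171.5) and all three views agree. I'll correct by 3 mm, descend to just above the pad, then press about 44 mm (0.43 rad).

Call:
play_rows(
  increments=[
    [0,0,0,0.25,0,1.5,1],
    [0,0,0,0,0,2.5,1],
    [0,0,0,0,0,2.5,1],
    [0,0,0,0,0,2,1],
    [0,0,0,0,0,1.3,1],
    [0,0,0,0,0,0,1],
  ],
)

```text
t: 2.25
eef_pos: [455.4, -172.5, 148.8]
eef_rot: [179.8, 0.1, -70.3]
wrist_force: [-0.4, -0.3, -0.1]
finger_gap: -0.0
```

Call:
play_rows(
  increments=[
    [0,0,0,0,0,0.8,1],
    [0,0,0,0,0,0.8,1],
    [0,0,0,0,0,0.8,1],
    [0,0,0,0,0,0.8,1],
    [0,0,0,0,0,0.8,1],
    [0,0,0,0,0,0.8,1],
    [0,0,0,0,0,0.5,1],
    [0,0,0,0,0,0,1],
  ],
)

```text
t: 3.05
eef_pos: [457.1, -170.9, 96.6]
eef_rot: [179.9, 0.1, -70.1]
wrist_force: [0.5, 0.8, 3.6]
finger_gap: -0.0
```

Call:
play_rows(
  increments=[
    [0,0,0,0,0,0,1],
    [0,0,0,0,0,0,1],
    [0,0,0,0,0,0,1],
    [0,0,0,0,0,0,1],
    [0,0,0,0,0,0,1],
    [0,0,0,0,0,0,1],
    [0,0,0,0,0,0,1],
    [0,0,0,0,0,0,1],
  ],
)

```text
t: 3.85
eef_pos: [457.2, -171.1, 97.3]
eef_rot: [180.0, 0.0, -70.1]
wrist_force: [-2.3, 1.7, 3.9]
finger_gap: 0.4
```

Run:
```python
from h import *
a=snapshot("wrist")[:,:,::-1];b=snapshot("scene")[:,:,::-1]
b=cv2.resize(b[165:295,220:310],None,fx=3.08,fy=3.08,interpolation=cv2.INTER_CUBIC)[:400]
cv2.imwrite("pics/p1.png",np.hstack([a[:,80:560],b]))
print(state()["wrist_force"],state()["eef_pos"])
```

```text
[-1.69277873  1.27028831  3.36567997] [ 457.17053926 -171.05746595   97.24093079]
```

View pics/p1.png

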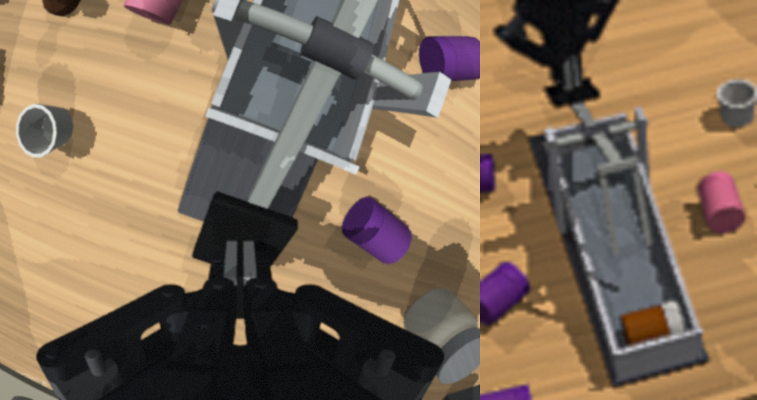

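The pictures show the pad held down, the gate raised, and the thick vial at the end wall at about (650,325) in the crop. I'll hold briefly, then lift straight up slowly enough that the gate closes gently.

Call:
play_rows(
  increments=[
    [0,0,0,0,0,0,1],
    [0,0,0,0,0,0,1],
    [0,0,0,0,0,-0.5,1],
    [0,0,0,0,0,-0.8,1],
    [0,0,0,0,0,-0.8,1],
    [0,0,0,0,0,-0.8,1],
    [0,0,0,0,0,-0.8,1],
    [0,0,0,0,0,-0.8,1],
  ],
)

```text
t: 4.75
eef_pos: [458.7, -171.5, 143.4]
eef_rot: [-179.9, -0.1, -70.1]
wrist_force: [0.8, 0.3, 0.2]
finger_gap: 0.1
```

Call:
play_rows(
  increments=[
    [0,0,0,0,0,-0.8,1],
    [0,0,0,0,0,-2,1],
    [0,0,0,0,0,-3,1],
    [0,0,0,0,0,-3,1],
    [0,0,0,0,0,-1.5,1],
    [0,0,0,0,0,0,1],
    [0,0,0,0,0,0,1],
    [0,0,0,0,0,0,1],
  ],
)

```text
t: 5.55
eef_pos: [456.8, -171.0, 244.4]
eef_rot: [179.9, 0.1, -70.1]
wrist_force: [-0.3, -0.1, -0.7]
finger_gap: -0.1
```

Run:
```python
from h import *
b=snapshot("scene")[:,:,::-1]
cv2.imwrite("pics/s2.png",cv2.resize(b[140:310,130:450],None,fx=2.5,fy=2.5,interpolation=cv2.INTER_CUBIC))
s=state();print(s["wrist_force"],s["eef_pos"],s["t"])
```

```text
[0.73384746 0.09983945 0.78108391] [ 456.82941994 -170.96995299  244.30419411] 5.6
```

View pics/s2.png

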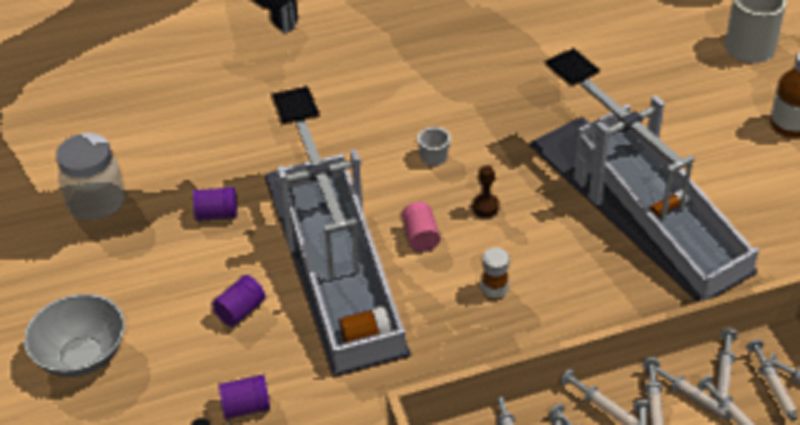

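The thick vial lies at the end wall, at about (363,325) in the crop. Its pad is back up at (296,105) and the gate is shut. The slim vial is still behind its gate at (667,203), and the bystanders stand where they were. I'll hand in.

```bash
python3 -c "
from workcell import *
hand_in();print(state()['t'])"
```

```text
the job is handed in; nothing more can be done
the job is handed in; nothing more can be done
```

The thick vial is in the bay of its dispenser and the gate is shut again; I handed the job in at about 5.6 s of the 40 s allowed. I pressed that dispenser's pad about 44 mm with the closed fingertips. I held it down until the pictures showed the vial at the end wall, then let it up and lifted clear.

- **Last picture:** the thick vial lies at the end wall. Both levers look level, the slim vial is behind its gate, and the bystanders in view have not visibly moved. I judged all of this by eye and did not measure positions or lever angles.
- **Forces:** the wrist read about 4 N while pressing, in line with the expected spring load, and under about 1.1 N afterwards (noise level), with the arm clear of everything.
- **Disagreement:** the first two camera estimates of the pad's x differed by about 6–10 mm. Triangulation and the wrist view agreed to within about 3 mm, and I used those.

The hand-in reported no verdict.

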